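# Show a varnish sample, label up

### The job

Three varnish sample strips stand on edge in the drying block; the finished one has a small square notch sawn out of a top corner, which marks its labelled end, and the label is on the face that has the notch at its upper left as you look straight at it. Take that strip by its plain half, draw it up out of its slot without disturbing the other two strips, the jar or the bridge blank, and turn it label up so that it can be read from above: hold it about 20 cm above the bench, its length level, leaned over from upright by about 45 degrees or more. Finish while holding it there, still, in the gripper; do not put it down.

Things in the scene. Friction and masses are not known exactly. Their poses are not given: they have to be found in the camera images.
- sample_center (a point): centre of the notched strip: varnished maple, 120 mm long (x) x 8 thick (y) x 50 high (z), about 35 g, loose on edge in one of the three slots. +x runs to the labelled end, +z is up at the start, +y is the outward normal of the label face. A 16 x 16 mm notch, bare sawn wood, goes right through the corner at +x +z; no other strip has one. Label at x = 29 to 56 mm; the plain half is x below 0
- sample_label (a point): middle of the paper label (27 x 27 mm) on the +y face of the notched strip, 42.5 mm from the strip's centre towards the notched end and 4.5 mm below it; axes as the strip's
- blank_a_center (a point): a strip of the same size and look with four square corners (no notch, no label), standing in another slot; the point is its centre
- blank_b_center (a point): the other square-cornered strip, standing in the remaining slot; the point is its centre
- rack: drying block of pale wood screwed to the bench at any yaw, 80 mm (x) by 180 (y), 20 high; origin at the centre of its underside. Slots along x, open at both ends, at y = -66, 0, +66 mm, 9.4 mm wide, floor 6 mm above the bench (14 deep). A strip stands centred in its slot within 4 mm, its top 56 mm above the bench, some 20 mm past the block at each end
- jar_center (a point): closed varnish jar, amber glass with a black cap, 58 mm across, 75 mm tall, standing on the bench well clear of the block; the point is half-way up
- bridge_center (a point): violin bridge blank, pale wood, about 35 x 41 x 6 mm, lying flat on the bench well clear of the block; the point is its centre
Mind the look-alikes: they are no part of the job. What is meant by the rack is not grey, and is the smaller of those in its own colour.

How it is judged:
At the end, for the whole second after the job is handed in: Notched strip held by the fingers, grip at most 16 mm past its middle towards the label; its centre over 0.15 m up, label normal within 55 degrees of straight up, length within 20 degrees of level, still, off the block; other strips, jar and bridge within 25 mm of their starts (contact force between the fingers and sample above 1 N and x of the grasp point in the frame of sample_center below 0.016 m and height (world z) of sample_center above 0.15 m and angle between sample_center's own y axis and vertical below 0.96 rad and angle between sample_center's own x axis and vertical between 1.22 and 1.92 rad and linear speed of sample below 0.03 m/s and angular speed of sample below 0.3 rad/s and contact force between sample and rack below 0.05 N and distance of each of blank_a_center, blank_b_center, jar_center, bridge_center from where it was at the start of the episode below 0.025 m); the arm keeps its last pose, push and grip.
It fails at once if the first square strip was knocked or shifted (distance of blank_a_center from where it was at the start of the episode above 0.025 m).
It fails at once if the second square strip was knocked or shifted (distance of blank_b_center from where it was at the start of the episode above 0.025 m).
It fails at once if the varnish jar was knocked or shifted (distance of jar_center from where it was at the start of the episode above 0.025 m).
It fails at once if the bridge blank was knocked or shifted (distance of bridge_center from where it was at the start of the episode above 0.025 m).
It fails at once if the strip was gripped over its label (contact force between the fingers and sample above 2 N and x of the grasp point in the frame of sample_center above 0.03 m).
It also fails if it takes over 35 s, if anything falls off the work surface, if the arm or the gripper's body presses on something with over 40 N, if the wrist force passes 120 N, or if a joint passes its speed limit or range.

### The arm

A 6-joint arm with a two-finger parallel gripper is mounted at the origin on the work surface. World frame = base frame: x ahead of the robot, y to its left, z up, the work surface at z = 0. Lengths are in m, angles in rad, forces in N, time in s.
With the tool pointing down it reaches from about 0.15 to 0.775 m from the base axis. Payload 6.1 kg.
Tool frame: the origin (TCP) lies between the finger pads; the fingertips stand 14 mm ahead of it and the grasp point (between the pads) lies 5 mm behind it; z points along the fingers, y is the direction in which the jaws open and shut (so a half turn about z gives the same grasp; the last joint's range is limited). The gripper opens to 85 mm and grips with 20 to 120 N. Pads are 22 mm wide; open, the fingers measure 114 mm over their backs; the gripper's body (76 mm by 85 mm) begins 54 mm behind the grasp point. The pads swing forward as they close: fully open they stand 13 mm farther back than shut.
Start: joints at [-1.234, 0.126, -0.04, 1.405, 0, 1.571], TCP at [0.173, -0.495, 0.245] pointing down, gripper open.
Joint ranges: [-2.72, 2.72], [-0.95, 1.95], [-1.27, 1.35], [-1.78, 2.02], [-1.46, 1.47], [-3.14, 3.14]. Speed limits (rad/s): [2.39, 2.39, 3.01, 3.14, 3.14, 3.14].

### API

Orientations are given as a rotation vector (axis times angle).
In Python, from station import env gives the robot as it stands.
- The arm moves only by the shell command python3 -m crank 'ROWS' [OPENING] [FORCE]. ROWS is a JSON object of lists of equal length, an entry for each row: "delta_pos": the shift along the world's x, y, z in m, a list of three; "dr": the turn, a rotation vector about the world's x, y, z in degrees, a list of three. A call has 1 to 8 rows; each row shifts and turns the commanded pose from where the row before left it; what a row does not reach is not made up. A row lasts 1/10 s, in which the tool goes at most 50 mm and 8.59 degrees, less where a joint would pass 70% of its speed; a pose out of reach is approached as far as the arm can. A call is refused whole if a number of a shift passes 0.05 or a number of a turn 8.59, either way. A call with a gripper value outside its range is refused whole. OPENING is the gripper's target within -1 to 1 (fully open at 1, half-way at 0, shut at -1), set as the call begins (- or left out, the last holds). The fingers move at their own pace and stop on an object; FORCE is the grip in N (left out, the last holds). Time passes only in rows, so rows that do not move let the fingers close. It gives the time, the measured TCP pose, the force and the opening at its end, in the units of the state.
- env.state(): the state, without advancing time (a new reading comes with each control period).
- env.snapshot(name): name is "scene" or "top" or "wrist"; returns a dict with "frame" (400x640x3 uint8, red, green, blue), "range_z" (400x640 float32, m along the optical axis (not along the pixel's ray), 0 where there is no reading), "fx", "fy", "cx", "cy" (pixels), "k1" (the pictures are not rectified: a ray, as slopes to the right and down, at radius r is drawn at 1 + k1 r^2 times it, then the intrinsics apply), "R" (3x3) and "t" (3): a world point X has camera coordinates R X + t. Camera axes: x right, y down, z forward; pixel columns grow to the right and rows downward; lengths in m; the calibration is good to about 2 mm. A picture is of the moment at which its call begins.
- env.hand_in(): hands the job in, once; it reports no verdict.
Trained networks look in the newest picture that a camera, given by its name, has taken for a name from the list of things; names that differ only in an ending like _2 or _b are one class to them, and where a whole thing is asked for, a point or a joint stands for the part that bears it (a point fixed in the world has none). Each returns a list of dicts, best first, with "p" (0 to 1); they miss things now and then, are a little off and sometimes report something else, mostly with a low value. They report only what shows in the picture. A call takes as long as a camera call. They do not tell look-alikes from the thing itself.
- env.spot_in(name, camera): "box" ([left, top, width, height] in pixels, round what is visible of it).
- env.place_of(name, camera): "position" ([column, row] in pixels: a listed point, or the origin of a listed thing).
The state is a dict: "time": time; "q": joint angles; "joint_vel": joint speeds; "joint_torque": joint torques, N m; "eef_pos": TCP position; "tool_rot": TCP orientation; "wrist_force": force on the tool from outside, world axes, zero at the start; "ft_torque": the same for the moment, N m; "finger_gap": finger opening in m.
Only numpy, scipy, OpenCV 4.12 (cv2) and the standard library are available. Lean on these libraries where they do the work, as an engineer would, in place of code of your own. Each camera call takes 0.05 s, during which the arm holds its last target. There are 200 camera calls.

## Working session

There is one attempt and no reset: what is moved stays moved. The work goes in short steps, Python scripts to look and compute and a shell command to move; the robot and the scene stay as the last step left them, time stands still between calls to the robot, and variables do not carry over. Pictures are saved under pics/ and viewed, about 8 in all and at most 12, crops included, and the job is handed in when it is done.

```bash
mkdir -p pics; ls; python3 - <<'E'
from station import env
import cv2,numpy as np
for n in("scene","top"):
    s=env.snapshot(n); cv2.imwrite(f"pics/{n}0.png",s["frame"][...,::-1]); np.savez(f"pics/{n}0.npz",**s)
    print(n,s["fx"],s["cx"],s["cy"],s["k1"],s["R"],s["t"])
    for k in("sample_center","sample_label","blank_a_center","rack","jar_center","bridge_center"):
        print(k,[(round(d["p"],2),np.round(d["position"]).tolist()) for d in env.place_of(k,n)])
print(env.state())
E
```

```text
pics
scene 489.71704437484664 325.44357503564083 203.3730853032509 -0.09899942424295846 [[ 0.48257906  0.87584474 -0.00366739]
 [ 0.54019774 -0.30093266 -0.78589181]
 [-0.68942285  0.37727381 -0.61835314]] [-0.21441984 -0.22360771  1.42715199]
sample_center [(0.98, [282.0, 246.0])]
sample_label [(0.72, [292.0, 257.0])]
blank_a_center [(0.88, [334.0, 222.0])]
rack [(0.77, [308.0, 245.0]), (0.7, [353.0, 182.0])]
jar_center [(0.83, [442.0, 150.0])]
bridge_center [(0.59, [185.0, 266.0])]
top 419.31804978476987 317.2699534287774 208.22728032499452 -0.0019170463451046317 [[ 0.01576955 -0.99984556  0.00775772]
 [-0.99439051 -0.01649414 -0.10447702]
 [ 0.10458885 -0.00606664 -0.99449704]] [-0.02345013  0.48434484  1.08665067]
sample_center [(0.6, [370.0, 193.0])]
sample_label [(0.56, [367.0, 175.0])]
blank_a_center [(0.54, [319.0, 191.0]), (0.39, [176.0, 230.0])]
rack [(0.95, [392.0, 281.0]), (0.8, [343.0, 192.0]), (0.72, [270.0, 249.0])]
jar_center [(0.88, [173.0, 226.0])]
bridge_center [(0.43, [439.0, 214.0])]
{'time': 0.7, 'q': array([-1.23398946e+00,  1.25747575e-01, -3.95969889e-02,  1.40538984e+00,
        1.38514915e-05,  1.57077348e+00]), 'joint_vel': array([ 0.00109673,  0.00155671, -0.00081255, -0.00208657, -0.00095472,
       -0.00063612]), 'joint_torque': array([ 6.81944603e-04, -4.35559273e+01,  3.53022873e+01,  8.43609578e-04,
        2.85140095e-04,  5.54310901e-06]), 'eef_pos': array([ 0.17349793, -0.49548671,  0.24532343]), 'tool_rot': array([3.09708658e+00, 5.26583428e-01, 3.77525059e-05]), 'wrist_force': array([ 0.14765645, -1.17117709, -0.74919701]), 'ft_torque': array([ 0.07078519,  0.03312766, -0.00937523]), 'finger_gap': 0.08559944477736653}
```

View pics/scene0.png

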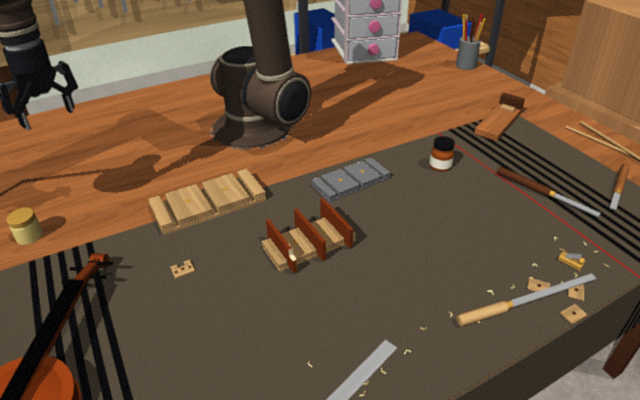

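View pics/top0.png

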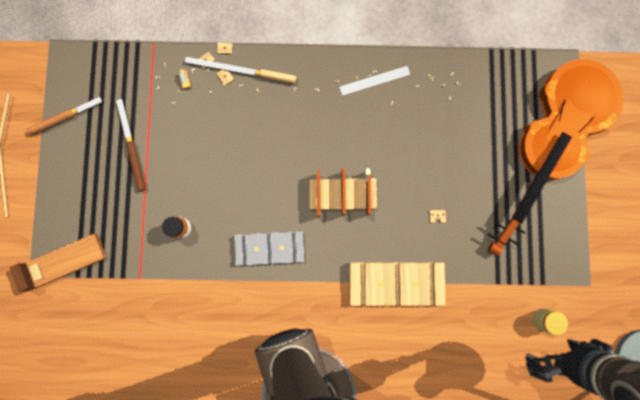

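Scene: pale small rack with three strips at (308,245), larger pale block at (208,200), grey one at (350,180). Top: strips at (318,192), (344,192), (369,193). The light notch or label shows at the far end of the third strip (368,171). Jar at (175,227), bridge at (437,215). I'll check the choice in a close crop.

```bash
cat > h.py <<'E'
import numpy as np, cv2
from scipy.optimize import least_squares
def load(n): return dict(np.load(f"pics/{n}.npz"))
def proj(s,X):
    c=np.atleast_2d(X)@s["R"].T+s["t"]; p=c[:,:2]/c[:,2:]; p=p*(1+s["k1"]*(p**2).sum(1,keepdims=True))
    return p*[s["fx"],s["fy"]]+[s["cx"],s["cy"]]
def cloud(s):
    v,u=np.mgrid[:400,:640]; d=np.stack([(u-s["cx"])/s["fx"],(v-s["cy"])/s["fy"]],-1); p=d.copy()
    for _ in range(8): p=d/(1+s["k1"]*(p**2).sum(-1,keepdims=True))
    z=s["range_z"][...,None].astype(float); c=np.concatenate([p*z,z],-1)
    return (c-s["t"])@s["R"]
E
python3 - <<'E'
from h import *
a=load("scene0");b=load("top0")
A=cv2.resize(a["frame"][190:280,250:365],None,fx=3.47,fy=5*0.694,interpolation=2)
B=cv2.resize(b["frame"][155:230,295:390],None,fx=4.16,fy=4.16,interpolation=2)
h=min(A.shape[0],B.shape[0]);cv2.imwrite("pics/crop.png",np.hstack([A[:h],B[:h]])[...,::-1])
for s in(a,b):
    P=cloud(s); m=(P[...,2]>.045)&(P[...,2]<.065)&(s["range_z"]>0)
    u0,u1,v0,v1=(250,365,190,280) if s is a else (295,390,155,230)
    k=np.zeros_like(m);k[v0:v1,u0:u1]=1
    n,l,st,_=cv2.connectedComponentsWithStats((m&k).astype(np.uint8))
    for i in range(1,n):
        if st[i,4]>8:
            q=P[l==i]; c=q.mean(0); w,V=np.linalg.eigh(np.cov((q-c)[:,:2].T)); print(st[i],c.round(4),np.degrees(np.arctan2(V[1,1],V[0,1])).round(1),q.min(0).round(3),q.max(0).round(3))
E
```

```text
[320 198  33  37 277] [ 0.5268 -0.0202  0.0532] -178.5 [ 0.463 -0.025  0.045] [ 0.585 -0.013  0.059]
[294 209  32  38 277] [ 0.5335 -0.0859  0.0538] -178.2 [ 0.468 -0.091  0.045] [ 0.59  -0.079  0.06 ]
[266 219  27  34 243] [ 0.5273 -0.152   0.0539] -178.0 [ 0.471 -0.157  0.045] [ 0.576 -0.145  0.059]
[342 169   4  46 160] [ 0.5274 -0.0829  0.0554] -178.1 [ 0.468 -0.087  0.046] [ 0.586 -0.078  0.061]
[317 170   4  46 141] [ 0.5214 -0.0168  0.0557] -178.8 [ 0.464 -0.023  0.051] [ 0.582 -0.013  0.061]
[367 174   5  40 143] [ 0.5233 -0.1487  0.0549] -178.2 [ 0.472 -0.155  0.046] [ 0.574 -0.144  0.061]
```

View pics/crop.png

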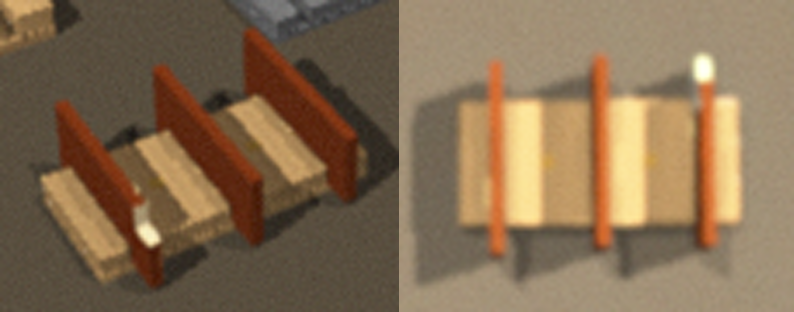

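Both views agree. The notch is on the strip at y≈-0.15, at its far (+x) end, so the label faces +y. I choose that strip over the two square ones at y≈-0.085 and -0.018. Its centre is about (0.531,-0.150), yaw ≈1.8°. I'll find the sign of the last joint with a short turn first.

```bash
python3 -m crank '{"delta_pos":[[0.02,0.02,0],[0.02,0.02,0]],"dr":[[0,0,8],[0,0,8]]}' 0 40; python3 -c "
from station import env
s=env.state();print(s['time'],s['q'].round(3),s['finger_gap'])"
```

```text
time: 0.9
eef_pos: [0.2136, -0.4553, 0.2451]
tool_rot: [-2.992, -0.958, -0.0]
wrist_force: [0.1, -0.4, -0.4]
finger_gap: 0.0587
0.9 [-1.132  0.084 -0.087  1.4    0.     1.389] 0.05872469417542828
```

```bash
python3 -m crank '{"delta_pos":[[0.025,0.025,0],[0.025,0.025,0],[0.025,0.025,0],[0.025,0.025,0],[0.025,0.025,0],[0.025,0.025,0],[0.025,0.025,0],[0.025,0.025,0]],"dr":[[0,0,8.5],[0,0,8.5],[0,0,8.5],[0,0,8.5],[0,0,8.5],[0,0,8.5],[0,0,8.5],[0,0,8.5]]}'
python3 -m crank '{"delta_pos":[[0.0122,0.013,0],[0.0122,0.013,0],[0.0122,0.013,0],[0.0122,0.013,0],[0.0122,0.013,0],[0.0122,0.013,0],[0.0122,0.013,0],[0.0122,0.013,0]],"dr":[[0,0,8.5],[0,0,8.5],[0,0,8.5],[0,0,8.5],[0,0,8.5],[0,0,8.5],[0,0,8.5],[0,0,8.5]]}'
python3 -m crank '{"delta_pos":[[0,0,-0.03],[0,0,-0.03],[0,0,0],[0,0,0]],"dr":[[0,0,8.5],[0,0,2],[0,0,0],[0,0,0]]}'
python3 - <<'E'
from station import env
from h import *
from scipy.spatial.transform import Rotation as Ro
st=env.state();print(st['time'],st['q'].round(3),st['eef_pos'].round(4));print(Ro.from_rotvec(st['tool_rot']).as_matrix().round(3))
s=env.snapshot("wrist");cv2.imwrite("pics/wrist1.png",s["frame"][...,::-1]);np.savez("pics/wrist1.npz",**s)
P=cloud(s);m=(P[...,2]>.05)&(P[...,2]<.063)&(s["range_z"]>0)
n,l,q,_=cv2.connectedComponentsWithStats(m.astype(np.uint8))
for i in range(1,n):
    if q[i,4]>80:
        p=P[l==i];w,V=np.linalg.eigh(np.cov(p[:,:2].T));print(q[i],p.mean(0).round(4),np.degrees(np.arctan2(V[1,1],V[0,1])).round(1),np.percentile(p,[1,99],axis=0).round(4).tolist())
E
```

```text
time: 1.7
eef_pos: [0.4144, -0.2543, 0.2454]
tool_rot: [1.942, 2.469, 0.0]
wrist_force: [-0.4, -0.2, -0.1]
finger_gap: 0.0424
time: 2.5
eef_pos: [0.5116, -0.1509, 0.2453]
tool_rot: [0.229, 3.133, -0.0]
wrist_force: [-0.2, -0.7, 0.1]
finger_gap: 0.0425
time: 2.9
eef_pos: [0.5108, -0.1514, 0.1856]
tool_rot: [0.048, -3.14, -0.0]
wrist_force: [0.3, -0.8, -0.4]
finger_gap: 0.0424
2.9 [-0.288  0.147 -0.145  1.279 -0.    -0.318] [ 0.5108 -0.1514  0.1856]
[[-1.    -0.03  -0.001]
 [-0.03   1.     0.   ]
 [ 0.001  0.    -1.   ]]
[ 447  149   32  125 1490] [ 0.5186 -0.0172  0.0552] -178.6 [[0.4634, -0.0216, 0.0502], [0.5808, -0.0114, 0.0573]]
[314 153   9 110 940] [ 0.5183 -0.1478  0.0558] -178.5 [[0.4704, -0.1523, 0.054], [0.5733, -0.1432, 0.0573]]
[ 381  152   19  114 1123] [ 0.5158 -0.0825  0.0554] -178.4 [[0.4682, -0.087, 0.0504], [0.57, -0.0773, 0.0573]]
```

View pics/wrist1.png

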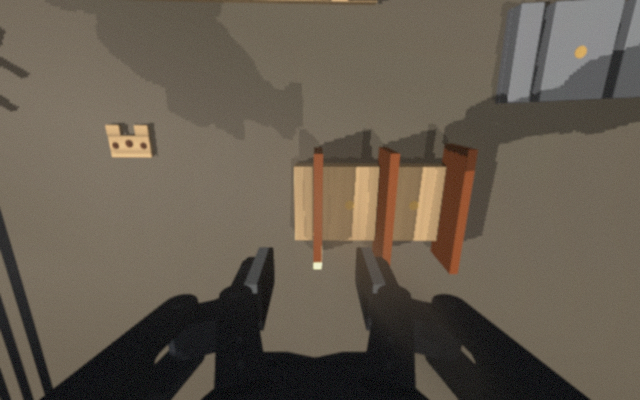

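The wrist view shows the notched strip at column 318, with its notch at (318,266), nearly centred between the fingers. The neighbours are at columns 390 and 460. The half-open fingers are clear, so I descend and close.

```bash
python3 -m crank '{"delta_pos":[[0,0.0015,-0.03],[0,0,-0.03],[0,0,-0.03],[0,0,-0.025],[0,0,-0.015],[0,0,-0.0135],[0,0,0]],"dr":[[0,0,0],[0,0,0],[0,0,0],[0,0,0],[0,0,0],[0,0,0],[0,0,0]]}'
python3 -m crank '{"delta_pos":[[0,0,0],[0,0,0],[0,0,0],[0,0,0],[0,0,0],[0,0,0],[0,0,0],[0,0,0]],"dr":[[0,0,0],[0,0,0],[0,0,0],[0,0,0],[0,0,0],[0,0,0],[0,0,0],[0,0,0]]}' -1 30
```

```text
time: 3.65
eef_pos: [0.511, -0.1501, 0.0415]
tool_rot: [0.048, -3.141, -0.0]
wrist_force: [-0.4, 0.2, 0.8]
finger_gap: 0.0424
time: 4.45
eef_pos: [0.512, -0.1495, 0.043]
tool_rot: [-0.05, 3.139, 0.002]
wrist_force: [-0.1, 5.3, 7.0]
finger_gap: 0.0074
```

```bash
python3 -m crank '{"delta_pos":[[0,0.0008,0.005],[0,0,0.005],[0,0,0.008],[0,0,0.01],[0,0,0.015]],"dr":[[0,0,0],[0,0,0],[0,0,0],[0,0,0],[0,0,0]]}'
python3 - <<'E'
from station import env
from h import *
s=env.snapshot("wrist");w=s["frame"]
s=env.snapshot("scene");np.savez("pics/scene2.npz",**s)
A=cv2.resize(s["frame"][130:290,220:380],(400,400),interpolation=2);B=cv2.resize(w[100:400,170:490],(400,375));B=np.pad(B,((0,25),(0,0),(0,0)))
cv2.imwrite("pics/lift.png",np.hstack([A,B])[...,::-1])
E
```

```text
time: 4.95
eef_pos: [0.5107, -0.1493, 0.0853]
tool_rot: [0.049, -3.14, 0.0]
wrist_force: [-0.1, -0.4, -0.7]
finger_gap: 0.0074
```

View pics/lift.png

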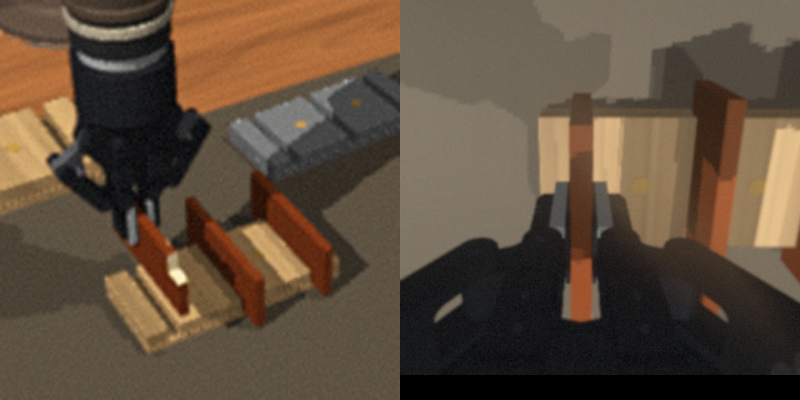

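The strip is held at its plain half and clear of the slot. The crop shows the notch intact at (178,275) and the other two strips upright. I'll raise it and yaw about -91° so the lean can be made radially.

```bash
python3 -m crank '{"delta_pos":[[0,0,0.02],[0,0,0.03],[0,0,0.03],[0,0,0.03],[0,0,0.02],[0,0,0.02],[0,0,0],[0,0,0]],"dr":[[0,0,0],[0,0,0],[0,0,0],[0,0,-3],[0,0,-6],[0,0,-6],[0,0,-6],[0,0,-6]]}' - 40
python3 -m crank '{"delta_pos":[[0,0,0],[0,0,0],[0,0,0],[0,0,0],[0,0,0],[0,0,0],[0,0,0],[0,0,0]],"dr":[[0,0,-6],[0,0,-6],[0,0,-6],[0,0,-6],[0,0,-6],[0,0,-6],[0,0,-6],[0,0,-6]]}'
python3 -m crank '{"delta_pos":[[0,0,0],[0,0,0],[0,0,0],[0,0,0]],"dr":[[0,0,-6],[0,0,-6],[0,0,-4.5],[0,0,0]]}'
python3 -m crank '{"delta_pos":[[0,0,0],[0,0,0],[0,0,0],[0,0,0],[0,0,0],[0,0,0],[0,0,0],[0,0,0]],"dr":[[0,-3,0],[0,-5,0],[0,-5,0],[0,-5,0],[0,-5,0],[0,-5,0],[0,-5,0],[0,-5,0]]}'; python3 -c "
from station import env
from scipy.spatial.transform import Rotation as Ro
s=env.state();print(s['q'].round(3),Ro.from_rotvec(s['tool_rot']).as_matrix().round(3))"
```

```text
time: 5.85
eef_pos: [0.5115, -0.1494, 0.2354]
tool_rot: [0.692, 3.063, -0.001]
wrist_force: [0.2, -0.3, -0.7]
finger_gap: 0.0073
time: 6.65
eef_pos: [0.511, -0.1493, 0.2345]
tool_rot: [-1.879, -2.518, 0.0]
wrist_force: [-0.1, -1.4, -0.5]
finger_gap: 0.0072
time: 7.05
eef_pos: [0.511, -0.1493, 0.2345]
tool_rot: [-2.216, -2.227, 0.0]
wrist_force: [0.6, -0.1, -0.7]
finger_gap: 0.0074
time: 7.85
eef_pos: [0.5108, -0.1492, 0.2351]
tool_rot: [1.829, 1.843, 0.633]
wrist_force: [-0.2, 0.1, -1.6]
finger_gap: 0.0074
[-0.417 -0.328 -0.656  0.619  0.253  1.228] [[-0.006  0.786  0.619]
 [ 1.     0.008 -0.   ]
 [-0.005  0.619 -0.786]]
```

```bash
python3 -m crank '{"delta_pos":[[0,0,-0.005],[0,0,-0.005],[0,0,-0.005],[0,0,-0.005],[0,0,0],[0,0,0],[0,0,0],[0,0,0]],"dr":[[0,-5,0],[0,-5,0],[0,-5,0],[0,-5,0],[0,-5,0],[0,-2,0],[0,0,0],[0,0,0]]}'
python3 -m crank '{"delta_pos":[[0,0,0],[0,0,0],[0,0,0],[0,0,0],[0,0,0]],"dr":[[0,0,0],[0,0,0],[0,0,0],[0,0,0],[0,0,0]]}'
python3 - <<'E'
from station import env
from h import *
from scipy.spatial.transform import Rotation as Ro
st=env.state();print(st['q'].round(3),abs(st['joint_vel']).max());print(Ro.from_rotvec(st['tool_rot']).as_matrix().round(3))
b0=load("top0");a0=load("scene0");im=[]
for n,o in(("scene",a0),("top",b0)):
    s=env.snapshot(n);np.savez(f"pics/{n}3.npz",**s);P=cloud(s);P0=cloud(o);f=s["frame"].astype(int)
    u,v=proj(s,st['eef_pos'])[0].astype(int);print(n,u,v)
    im.append(cv2.resize(s["frame"][max(v-90,0):v+90,max(u-90,0):u+90],(400,400),interpolation=2))
    # held strip: reddish pixels near tcp
    m=(f[...,0]>1.6*f[...,1])&(P[...,2]>.13)&(np.linalg.norm(P-st['eef_pos'],axis=-1)<.13)
    p=P[m];c=p.mean(0);w,V=np.linalg.eigh(np.cov(p.T));print("held",m.sum(),c.round(3),"long",V[:,2].round(3),"normal",V[:,0].round(3),w)
    for k in("blank_a_center","jar_center","bridge_center"):
        print(k,[(round(d["p"],2),np.round(d["position"]).tolist()) for d in env.place_of(k,n)])
    for q,F in((P0,o["frame"].astype(int)),(P,f)):
        for y0 in(-.085,-.018):
            k=(q[...,2]>.045)&(q[...,2]<.065)&(abs(q[...,1]-y0)<.02)&(abs(q[...,0]-.525)<.08)
            print(k.sum(),q[k].mean(0).round(4) if k.any() else "")
cv2.imwrite("pics/fin.png",np.hstack(im)[...,::-1])
E
```

```text
time: 8.65
eef_pos: [0.511, -0.1493, 0.2147]
tool_rot: [1.518, 1.527, 0.966]
wrist_force: [-0.1, 0.6, -0.3]
finger_gap: 0.0075
time: 9.15
eef_pos: [0.5112, -0.1492, 0.2149]
tool_rot: [1.518, 1.526, 0.967]
wrist_force: [-0.7, -0.1, -2.2]
finger_gap: 0.0071
[-0.528 -0.468 -1.127 -0.164  0.474  1.324] 0.004202214785760463
[[-0.002  0.423  0.906]
 [ 1.     0.005  0.   ]
 [-0.005  0.906 -0.423]]
scene 270 163
held 1006 [ 0.527 -0.153  0.212] long [ 0.037  0.999 -0.019] normal [-0.403 -0.003 -0.915] [1.35642344e-05 3.24852806e-04 6.90725974e-04]
blank_a_center [(0.86, [336.0, 222.0])]
jar_center [(0.7, [442.0, 150.0])]
bridge_center [(0.58, [183.0, 267.0]), (0.28, [440.0, 149.0])]
277 [ 0.5335 -0.0859  0.0538]
277 [ 0.5268 -0.0202  0.0532]
285 [ 0.5334 -0.086   0.0535]
280 [ 0.528  -0.0202  0.0533]
top 378 188
held 547 [ 0.525 -0.15   0.213] long [ 0.003  1.    -0.005] normal [-0.443 -0.003 -0.897] [5.56915824e-06 2.42814245e-04 7.13574981e-04]
blank_a_center [(0.64, [318.0, 189.0])]
jar_center [(0.6, [174.0, 229.0])]
bridge_center [(0.66, [435.0, 212.0]), (0.44, [384.0, 182.0])]
160 [ 0.5274 -0.0829  0.0554]
141 [ 0.5214 -0.0168  0.0557]
159 [ 0.5273 -0.0829  0.0549]
141 [ 0.5214 -0.0168  0.0554]
```

View pics/fin.png

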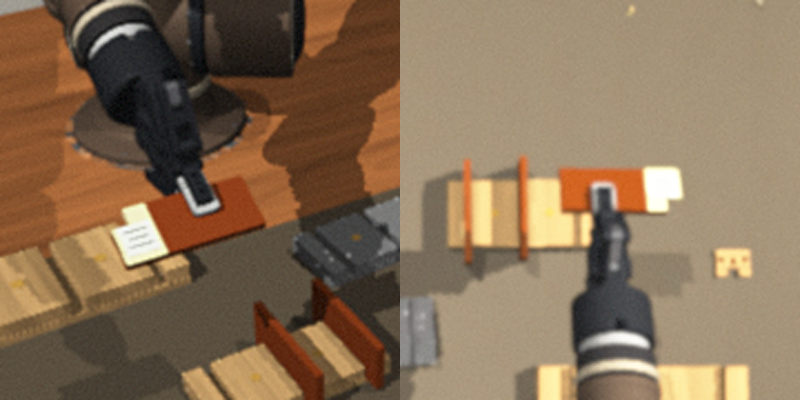

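The label faces up at (140,238) in the scene crop and (662,190) in the top crop. The grip is on the plain half, the strip is level, and the other strips have not moved. I'm handing in.

```bash
python3 -c "
from station import env
print(env.hand_in())"
```

```text
the job is handed in; nothing more can be done
None
```

The notched strip is out of its slot and held still in the gripper, label up, and the job is handed in; no verdict is reported. I gripped it by its plain half, about 20 mm from its middle, drew it straight up, yawed it about -90° and leaned it about 65° from upright.

**Last checks:**
- **Height and attitude:** the strip's centre is about 0.21 m up. Its length is about 1° off level, and the label normal is about 25° from straight up.
- **Stillness and time:** joint speeds were about 0.004 rad/s at most. The clock was at about 9.5 s at hand-in.
- **Other strips:** they measured within about 1 mm of where they started.
- **Jar and bridge:** the detector put both within about 4 px of their first positions, at the level of its own noise.

**Disagreements:** the cameras differed by up to about 4 mm on where the strip stood across its slot, so I used a value in between. Closing the gripper gave a brief 5 to 7 N at the wrist, which was gone once the strip was lifted. The bridge detector also gave one weak false hit in each final view, one on the jar and one on the held strip.

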